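# Bring the eye rinse round to the swabs

### The arm

A 6-joint arm with a two-finger parallel gripper is mounted at the origin on a cart in front of the work surface, level with it; the furniture and walls round the work are solid. World frame = base frame: x ahead of the robot, y to its left, z up, the work surface at z = 0. Lengths are in m, angles in degrees, forces in N, time in s.
With the tool pointing down it reaches from about 0.325 to 0.775 m from the base axis. Payload 9.3 kg.
Tool frame: the origin (TCP) lies midway between the tips of the shut fingers; the grasp point (between the pads) lies 19 mm behind it; z points along the fingers, y is the line along which they close (so a half turn about z gives the same grasp; the last joint's range is limited). The gripper opens to 85 mm and grips with 20 to 120 N. Pads are 22 mm wide; open, the fingers measure 114 mm over their backs; the gripper's body (76 mm by 85 mm) begins 54 mm behind the grasp point. The pads swing forward as they close: fully open they stand 13 mm farther back than shut.
Start: joints at [60.413, 14.817, 1.232, 76.415, 0, 81.257], TCP at [0.196, 0.514, 0.231] pointing down, gripper open.
Joint ranges: [-174.27, 174.27], [-52.1, 104.24], [-59.71, 78.15], [-110.17, 111.67], [-87.03, 83.33], [-180, 180]. Speed limits (degrees/s): [127.2, 127.2, 159.86, 180, 180, 180].

### API

Orientations are given as [roll, pitch, yaw] about the fixed x, y, z axes, in that order (R = Rz(yaw) Ry(pitch) Rx(roll)).
In Python, from rig import monitor, cams, manip gives the robot as it stands. The module is installed in compiled form; this text tells all that it offers.
- The arm moves only by the tool apply_moves, never from a script. Its argument "increments" is a list of rows, each an object of numbers: "x", "y", "z": the shift along the tool's x, y, z in cm; "wx", "wy", "wz": the turn, a rotation vector about the tool's x, y, z in rad; "hand": the finger opening in cm, from 0 to 8.54. A call has 1 to 12 rows; each row shifts and turns the commanded pose from where the row before left it, along the tool's axes as they then stand; what a row does not reach is not made up. A row lasts 1/8 s, in which the tool goes at most 62.5 mm and 10.7 degrees, less where a joint would pass 70% of its speed; a pose out of reach is approached as far as the arm can. A call is refused whole if a number of a shift passes 6.25 or a number of a turn 0.188, either way. A call with a gripper value outside its range is refused whole. The fingers move at their own pace and stop on an object; "grip_force" is the grip in N (left out, the last holds). Time passes only in rows, so rows that do not move let the fingers close. It gives the time, the measured TCP pose, the force, the opening and the grip force at its end, in the units of the state.
- monitor.observe(): the state, without advancing time (a new reading comes with each control period).
- cams.grab_frame(name): name is "side" or "top" or "wrist"; returns a dict with "image" (400x640x3 uint8, red, green, blue), "fx", "fy", "cx", "cy" (pixels), "T" (4x4, takes a point from camera to world coordinates); the wrist camera has in their place "tool_from_camera" (4x4, takes a point from camera to tool coordinates, whose origin is the TCP and whose axes are the flange's). Camera axes: x right, y up, looking along -z (the intrinsics and any distortion apply to the point x, -y, -z); pixel columns grow to the right and rows downward; lengths in m; the calibration is good to about 2 mm. A picture is of the moment at which its call begins: read the wrist's pose just before it. There is no depth.
- manip.close_job(): hands the job in; it is judged then, once.
Trained networks look in a picture, given as the dict that the camera call returned (one of the last four; its "shot" number tells which), for a name from the list of things; names that differ only in an ending like _2 or _b are one class to them, and where a whole thing is asked for, a point or a joint stands for the part that bears it (a point fixed in the world has none). Each returns a list of dicts, best first, with "conf" (0 to 1); they miss things now and then, are a little off and sometimes report something else, mostly with a low value. They report only what shows in the picture. A call takes as long as a camera call. They do not tell look-alikes from the thing itself.
- cams.boxes_of(picture, target): "position" ([column, row] in pixels, amid what is visible of it).
- cams.tip_of(picture, target): "position" ([column, row] in pixels: a listed point, or the origin of a listed thing).
The state is a dict: "clock": time; "qpos": joint angles; "qvel": joint speeds; "joint_torque": joint torques, N m; "tcp_pos": TCP position; "tcp_rot": TCP orientation; "contact_force": force on the tool from outside, world axes, zero at the start; "ft_torque": the same for the moment, N m; "width": finger opening in m; "grasp_force": force on a finger pad.
Only numpy, scipy, OpenCV 4.12 (cv2) and the standard library are available. Lean on these libraries where they do the work, as an engineer would, in place of code of your own. Each camera call takes 0.05 s, during which the arm holds its last target. There are 200 camera calls.

### The job

Take the bottle carousel by the black grip bar on its centre post and turn it so that the white bottle with the blue cap comes round to the glass of swabs and points straight at it. Go the shorter way round, so that this bottle never sweeps past the tape roll. Then let go, and leave the swab glass and the tape roll standing where they are.

Things in the scene. Friction and masses are not known exactly. Their poses are not given: they have to be found in the camera images.
- carousel: Carousel plate, green, 172 mm wide, with five fixed bottles; turns both ways without stops about its vertical axis (friction 0.06 N m), stays where left. Origin on the axis, 15 mm above the table; z up, x towards the blue-capped bottle. Black grip bar on the centre post, centred on the axis, along x: 60 mm long, 15 mm wide, 36 mm high, from 110 to 146 mm above the origin. Bottles end at 87 mm.
- eye_rinse: White bottle with a blue cap, 32 mm across and 68 mm high, fixed on the carousel 58 mm from its axis; the only blue-capped one of the five (the others have brown bodies or a red cap). Origin: centre of its underside, 27 mm above the table; z up, x away from the carousel's axis.
- swab_glass: Small clear glass of wooden swab sticks, 42 mm across, 86 mm high with the sticks, loose on the table about 145 mm from the carousel's axis, 40 to 80 degrees round from the blue-capped bottle, on one side or the other. Origin: centre of its underside; z up.
- tape_roll: Roll of skin-coloured tape lying flat, 82 mm across and 30 mm high, loose on the table about 145 mm from the carousel's axis, 40 to 80 degrees round from the blue-capped bottle, on the other side of it than the swab glass. Origin: centre of its underside; z up.
There are look-alikes about, which are no part of the job. There is more than one size of the swab_glass; the job needs the largest.

How it is judged (in metres and radians):
At the end, for the whole second after the job is handed in: The blue-capped white bottle is on the swab glass's side of the carousel, the glass's centre within 30 mm of the straight line from the carousel's axis through that bottle (about 11 degrees either way); the carousel is at rest and the glass upright (x of swab_glass in the frame of carousel above 0.05 m and y of swab_glass in the frame of carousel between -0.03 and 0.03 m and angular speed of carousel below 0.05 rad/s and angle between swab_glass's own z axis and vertical below 0.15 rad); the robot touches nothing.
It fails at once if the blue-capped bottle sweeps past the tape roll (the carousel was turned the long way): the line from the axis through the bottle comes within 30 mm of the tape roll's centre (x of tape_roll in the frame of carousel above 0.05 m and y of tape_roll in the frame of carousel between -0.03 and 0.03 m).
It fails at once if the swab glass is shifted by more than 20 mm (distance of swab_glass from where it was at the start of the episode above 0.02 m).
It fails at once if the tape roll is shifted by more than 20 mm (distance of tape_roll from where it was at the start of the episode above 0.02 m).
It also fails if it takes over 32 s, if anything falls off the work surface, if the arm or the gripper's body presses on something with over 40 N, if the wrist force passes 120 N, or if a joint passes its speed limit or range.

## Working session

There is one attempt and no reset: what is moved stays moved. The work goes in short steps, Python scripts to look and compute and a tool call to move; the robot and the scene stay as the last step left them, time stands still between calls to the robot, and variables do not carry over. Pictures are saved under pics/ and viewed, at most 10 in all, crops included, and the job is handed in when it is done.

Besides the shell and the picture viewer there is one more tool, called after "Emit:" by a JSON object that holds its "op" and its "data". apply_moves: Moves the arm, as the interface text tells. Its arguments: {"type":"object","properties":{"increments":{"type":"array","items":{"type":"object","properties":{"x":{"type":"number"},"y":{"type":"number"},"z":{"type":"number"},"wx":{"type":"number"},"wy":{"type":"number"},"wz":{"type":"number"},"hand":{"type":"number"}}}},"grip_force":{"type":"number"}},"required":["increments"]}

```bash
mkdir -p pics; cat > h.py <<'E'
import numpy as np, cv2
from rig import monitor, cams, manip
def ray(p,px):
    d=np.array([(px[0]-p["cx"])/p["fx"],-(px[1]-p["cy"])/p["fy"],-1.0]); T=np.array(p["T"]); return T[:3,3],T[:3,:3]@d
def at_z(p,px,z):
    o,d=ray(p,px); return o+d*(z-o[2])/d[2]
def proj(p,w):
    T=np.array(p["T"]); c=T[:3,:3].T@(np.array(w)-T[:3,3]); return [p["cx"]+p["fx"]*c[0]/-c[2],p["cy"]-p["fy"]*c[1]/-c[2]]
E
python3 - <<'E'
from h import *
s=monitor.observe();print(s["clock"],s["tcp_pos"],s["tcp_rot"],s["width"])
Z=dict(carousel=.015,eye_rinse=.027,swab_glass=0,tape_roll=0)
for c in ["top","side"]:
    p=cams.grab_frame(c); cv2.imwrite(f"pics/{c}0.png",p["image"][...,::-1]); print(c,[k for k in p if k!="image"])
    for n,z in Z.items():
        for r in cams.tip_of(p,n)[:5]: print(c,n,round(r["conf"],2),np.round(r["position"],1),np.round(at_z(p,r["position"],z),3))
E
```

```text
0.0 [0.19557379 0.51374237 0.23065109] [-1.79922144e+02 -1.05541944e-02  1.59154645e+02] 0.08556715911799231
top ['fx', 'fy', 'cx', 'cy', 'T', 'shot']
top carousel 0.93 [345.  198.3] [ 0.558 -0.076  0.015]
top eye_rinse 0.69 [339.6 223.6] [ 0.503 -0.063  0.027]
top swab_glass 0.88 [396.1 239.2] [ 0.467 -0.189  0.   ]
top swab_glass 0.81 [436.8 235.6] [ 0.474 -0.279  0.   ]
top swab_glass 0.74 [396.7 277.2] [ 0.384 -0.189  0.   ]
top tape_roll 0.74 [279.  225.6] [0.5  0.07 0.  ]
side ['fx', 'fy', 'cx', 'cy', 'T', 'shot']
side carousel 0.56 [319.7 231.7] [ 0.553 -0.073  0.015]
side eye_rinse 0.6 [293.  229.4] [ 0.498 -0.055  0.027]
side swab_glass 0.93 [258.9 299.6] [ 0.382 -0.184  0.   ]
side swab_glass 0.67 [324.  325.6] [ 0.473 -0.282  0.   ]
side tape_roll 0.64 [277.9 205.5] [0.501 0.067 0.   ]
```

```bash
python3 - <<'E'
import cv2
a=cv2.imread("pics/top0.png")[130:310,230:480]; b=cv2.imread("pics/side0.png")[120:370,180:430]
cv2.imwrite("pics/c1.png",cv2.resize(a,None,fx=3.2,fy=3.2,interpolation=cv2.INTER_CUBIC))
cv2.imwrite("pics/c2.png",cv2.resize(b,None,fx=2.4,fy=2.4,interpolation=cv2.INTER_CUBIC))
E
```

```text
(no output)
```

View pics/c1.png

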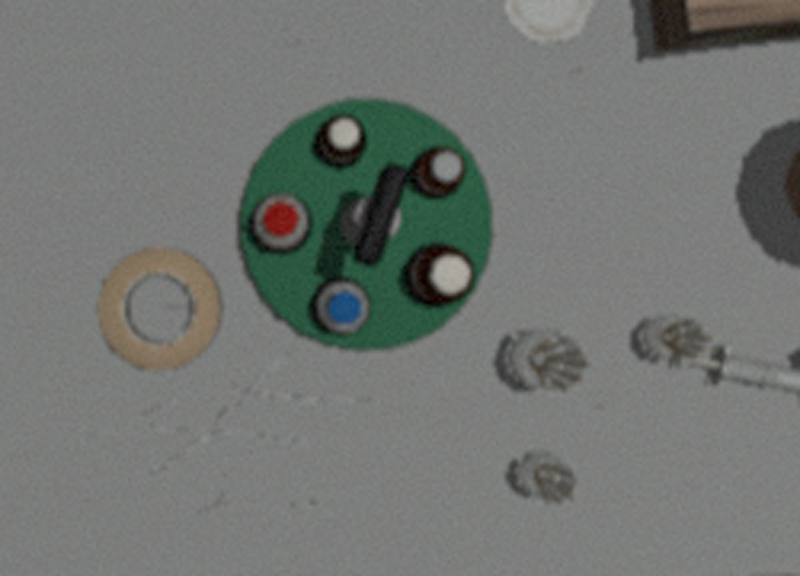

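View pics/c2.png

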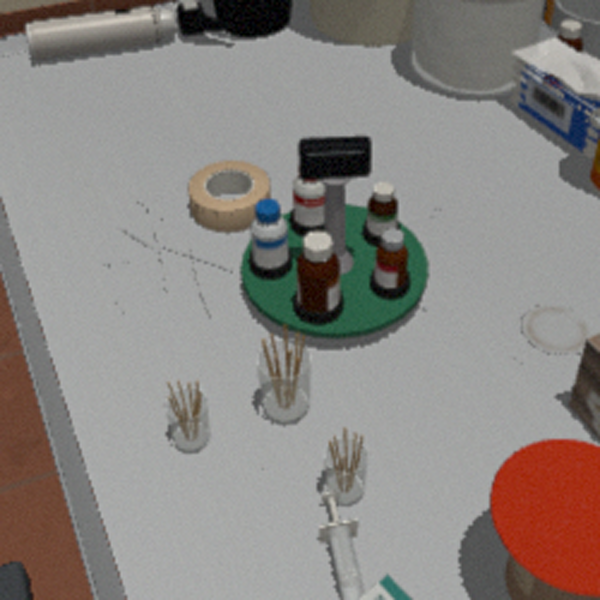

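The top crop shows three swab glasses, at full-image pixels (397,242), (439,236) and (399,279). The one at (397,242) is clearly the largest in both crops and lies about 145 mm from the axis, so it is the one meant. The blue cap is at (338,226), the tape at (279,226) and the bar centre near (350,197). The shorter way is counter-clockwise seen from above. I'll refine the numbers and check the approach path for tall objects.

```bash
python3 - <<'E'
from h import *
p=cams.grab_frame("top");q=cams.grab_frame("side")
im=p["image"]
hsv=cv2.cvtColor(im,cv2.COLOR_RGB2HSV)
def cen(m): 
    n,l,s,c=cv2.connectedComponentsWithStats(m.astype(np.uint8)); k=1+np.argmax(s[1:,4]); return c[k],s[k],l==k
box=np.zeros(im.shape[:2],bool); box[155:245,300:390]=1
c,s,_=cen((hsv[...,0]>95)&(hsv[...,0]<125)&(hsv[...,1]>110)&box); cap=at_z(p,c,.095); print("cap",c,s,cap)
c,s,m=cen((im.max(2)<50)&box); r=cv2.minAreaRect(np.argwhere(m)[:,::-1].astype(np.float32)); print("bar",c,s,r,at_z(p,c,.155))
pts=cv2.boxPoints(r); print([np.round(at_z(p,x,.161)[:2],3) for x in pts])
c,s,m=cen((hsv[...,0]>60)&(hsv[...,0]<90)&(hsv[...,1]>100)&box); cnt=np.argwhere(m)[:,::-1].astype(np.float32)
e=cv2.fitEllipse(cv2.convexHull(cnt)); ax=at_z(p,e[0],.015); print("plate",e,ax)
g=np.array([.467,-.189]); d=lambda v:np.degrees(np.arctan2(v[1],v[0]))
print("cap ang",d(cap[:2]-ax[:2]),"glass",d(g-ax[:2]),np.linalg.norm(g-ax[:2]))
for n in ["top","side"]:
    pp=p if n=="top" else q
    for r in cams.boxes_of(pp,"swab_glass"): print(n,np.round(r["position"],1),round(r["conf"],2),np.round(at_z(pp,r["position"],.04),3))
cv2.imwrite("pics/side1.png",q["image"][...,::-1])
E
```

```text
cap [337.33766234 225.83116883] [333 221  10  10  77] [ 0.50022796 -0.05437915  0.095     ]
bar [345.9983871  198.86774194] [326 176  48  58 620] ((344.55865478515625, 201.00753784179688), (24.54108428955078, 67.19270324707031), 41.00908279418945) [ 0.55102485 -0.06800474  0.155     ]
[array([ 0.516, -0.007]), array([ 0.608, -0.089]), array([ 0.578, -0.123]), array([ 0.486, -0.041])]
plate ((343.90509033203125, 199.82534790039062), (76.70995330810547, 77.42158508300781), 84.26319885253906) [ 0.55502647 -0.0732987   0.015     ]
cap ang 160.9524235869353 glass -127.26416593041301 0.14538035813378417
top [439.4 233.3] 0.72 [ 0.481 -0.273  0.04 ]
top [399.9 242.2] 0.57 [ 0.463 -0.189  0.04 ]
top [404.7 278.1] 0.54 [ 0.388 -0.198  0.04 ]
side [256.  294.5] 0.97 [ 0.376 -0.201  0.04 ]
side [297.1 278.1] 0.87 [ 0.456 -0.195  0.04 ]
side [321.1 315.8] 0.82 [ 0.465 -0.287  0.04 ]
```

View pics/top0.png

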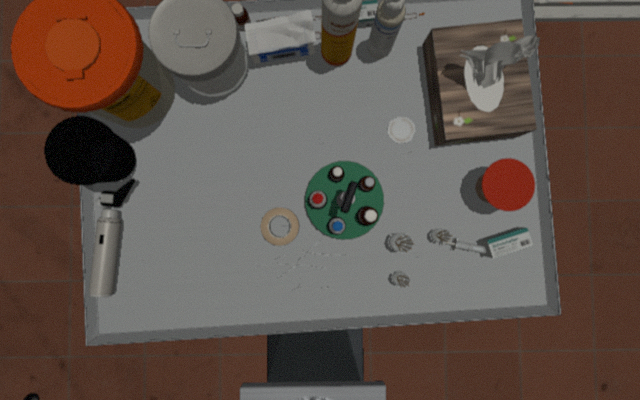

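The full top view shows the way from the start to the carousel is clear of tall things; the tall items stand at the back and the right. The bottle direction is about 161.5°, the glass about 232.5°, so the turn is about +71°. The axis is near (0.555, -0.0735). I'm moving above it now.

Emit:
{"op": "apply_moves", "data": {"increments": [{"x":-3.9,"y":-3.0,"hand":8.5},{"x":-3.9,"y":-3.0},{"x":-3.9,"y":-3.0},{"x":-3.9,"y":-3.0},{"x":-3.9,"y":-3.0},{"x":-3.9,"y":-3.0},{"x":-3.9,"y":-3.0},{"x":-3.9,"y":-3.0},{"x":-3.9,"y":-3.0},{"x":-3.9,"y":-3.0},{"x":-3.9,"y":-3.0},{"x":-3.9,"y":-3.0}], "grip_force": 40}}

```text
$.increments[0]: bad value
```

Emit:
{"op": "apply_moves", "data": {"increments": [{"x":-3.9,"y":-3.0},{"x":-3.0,"y":-2.4},{"x":-0.8,"y":-0.7},{"wz":-0.04},{},{}]}}

```text
$.increments[0]: bad value
```

Emit:
{"op": "apply_moves", "data": {"increments": [{"x":-3.9,"y":-3.0,"z":0,"wx":0,"wy":0,"wz":0,"hand":8.5},{"x":-3.9,"y":-3.0,"z":0,"wx":0,"wy":0,"wz":0,"hand":8.5},{"x":-3.9,"y":-3.0,"z":0,"wx":0,"wy":0,"wz":0,"hand":8.5},{"x":-3.9,"y":-3.0,"z":0,"wx":0,"wy":0,"wz":0,"hand":8.5},{"x":-3.9,"y":-3.0,"z":0,"wx":0,"wy":0,"wz":0,"hand":8.5},{"x":-3.9,"y":-3.0,"z":0,"wx":0,"wy":0,"wz":0,"hand":8.5},{"x":-3.9,"y":-3.0,"z":0,"wx":0,"wy":0,"wz":0,"hand":8.5},{"x":-3.9,"y":-3.0,"z":0,"wx":0,"wy":0,"wz":0,"hand":8.5},{"x":-3.9,"y":-3.0,"z":0,"wx":0,"wy":0,"wz":0,"hand":8.5},{"x":-3.9,"y":-3.0,"z":0,"wx":0,"wy":0,"wz":0,"hand":8.5},{"x":-3.9,"y":-3.0,"z":0,"wx":0,"wy":0,"wz":0,"hand":8.5},{"x":-3.9,"y":-3.0,"z":0,"wx":0,"wy":0,"wz":0,"hand":8.5}], "grip_force": 40}}

```text
clock: 2.2
tcp_pos: [0.5057, 0.0094, 0.2314]
tcp_rot: [180.0, 0.0, 159.1]
contact_force: [0.3, 1.4, -0.0]
width: 0.0849
grasp_force: 0.0
```

Emit:
{"op": "apply_moves", "data": {"increments": [{"x":-3.8,"y":-3.0,"z":0,"wx":0,"wy":0,"wz":0,"hand":8.5},{"x":-2.8,"y":-2.2,"z":0,"wx":0,"wy":0,"wz":0,"hand":8.5},{"x":-1.0,"y":-0.8,"z":0,"wx":0,"wy":0,"wz":-0.04,"hand":8.5},{"x":0,"y":0,"z":0,"wx":0,"wy":0,"wz":0,"hand":8.5},{"x":0,"y":0,"z":0,"wx":0,"wy":0,"wz":0,"hand":8.5}]}}

```text
clock: 2.82
tcp_pos: [0.5543, -0.0715, 0.2313]
tcp_rot: [180.0, -0.0, 161.4]
contact_force: [0.3, -0.7, 0.2]
width: 0.0852
grasp_force: 0.0
```

```bash
cat > w.py <<'E'
from h import *
from scipy.spatial.transform import Rotation as R
def wrist(name):
    s=monitor.observe(); p=cams.grab_frame("wrist")
    T=np.eye(4); T[:3,:3]=R.from_euler("xyz",s["tcp_rot"],degrees=True).as_matrix(); T[:3,3]=s["tcp_pos"]
    p["T"]=T@np.array(p["tool_from_camera"]); cv2.imwrite(f"pics/{name}.png",p["image"][...,::-1]); return s,p
E
python3 - <<'E'
from w import *
s,p=wrist("w1"); print(s["clock"],s["tcp_pos"],s["tcp_rot"],np.round(p["T"],3).tolist())
a=np.radians(161.5)
for r in (-.03,0,.03): print(r,np.round(proj(p,[.555+r*np.cos(a),-.0735+r*np.sin(a),.161])))
print([ (r["conf"],r["position"]) for r in cams.tip_of(p,"carousel")],[ (r["conf"],r["position"],at_z(p,r["position"],.027)) for r in cams.tip_of(p,"eye_rinse")])
for r in cams.tip_of(p,"swab_glass"): print(r["conf"],r["position"],at_z(p,r["position"],0))
E
```

```text
2.825 [ 0.55429868 -0.07153256  0.23132082] [ 1.79992952e+02 -1.38307645e-02  1.61418533e+02] [[0.319, -0.912, -0.259, 0.488], [0.948, 0.306, 0.088, -0.049], [-0.0, -0.274, 0.962, 0.374], [0.0, 0.0, 0.0, 1.0]]
-0.03 [315. 252.]
0 [315. 216.]
0.03 [315. 178.]
[(0.69, [310.9, 177.4])] [(0.59, [315.7, 131.9], array([ 0.49939917, -0.0544255 ,  0.027     ]))]
0.73 [180.1, 72.6] [ 0.38359516 -0.18620402  0.        ]
0.59 [142.4, 170.0] [ 0.47405972 -0.28447544  0.        ]
0.57 [199.6, 136.0] [ 0.4583596  -0.19542779  0.        ]
```

View pics/w1.png

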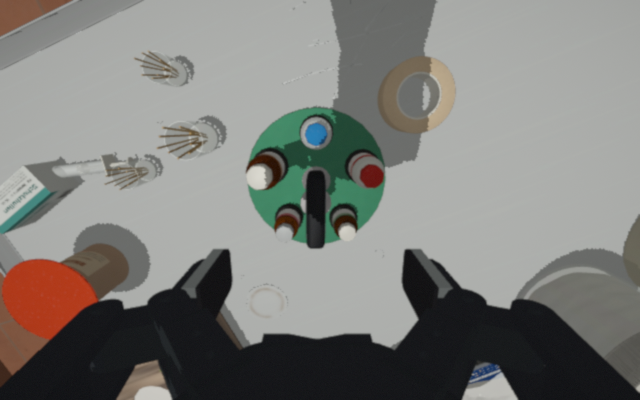

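The wrist view shows the bar upright from (316,170) to (316,247), which is midway between the fingers and aligned with them. The blue cap is at (316,132), the largest glass at (200,137) and the tape at (418,95). I'm going down and closing.

Emit:
{"op": "apply_moves", "data": {"increments": [{"x":0,"y":0,"z":2.5,"wx":0,"wy":0,"wz":0,"hand":8.5},{"x":0,"y":0,"z":3.0,"wx":0,"wy":0,"wz":0,"hand":8.5},{"x":0,"y":0,"z":3.0,"wx":0,"wy":0,"wz":0,"hand":8.5},{"x":0,"y":0,"z":2.0,"wx":0,"wy":0,"wz":0,"hand":8.5},{"x":0,"y":0,"z":0.2,"wx":0,"wy":0,"wz":0,"hand":8.5},{"x":0,"y":0,"z":0,"wx":0,"wy":0,"wz":0,"hand":1.0},{"x":0,"y":0,"z":0,"wx":0,"wy":0,"wz":0,"hand":1.0},{"x":0,"y":0,"z":0,"wx":0,"wy":0,"wz":0,"hand":1.0},{"x":0,"y":0,"z":0,"wx":0,"wy":0,"wz":0,"hand":1.0},{"x":0,"y":0,"z":0,"wx":0,"wy":0,"wz":0,"hand":1.0},{"x":0,"y":0,"z":0,"wx":0,"wy":0,"wz":0,"hand":1.0},{"x":0,"y":0,"z":0,"wx":0,"wy":0,"wz":0,"hand":1.0}], "grip_force": 40}}

```text
clock: 4.53
tcp_pos: [0.555, -0.0729, 0.1262]
tcp_rot: [-179.9, 0.2, 161.4]
contact_force: [-5.4, -2.6, 14.5]
width: 0.0147
grasp_force: 55.2
```

The bar is held at a width of 14.7 mm. I'm turning counter-clockwise seen from above, which is negative about tool z.

Emit:
{"op": "apply_moves", "data": {"increments": [{"x":0,"y":0,"z":0,"wx":0,"wy":0,"wz":-0.06,"hand":1.0},{"x":0,"y":0,"z":0,"wx":0,"wy":0,"wz":-0.1,"hand":1.0},{"x":0,"y":0,"z":0,"wx":0,"wy":0,"wz":-0.12,"hand":1.0},{"x":0,"y":0,"z":0,"wx":0,"wy":0,"wz":-0.12,"hand":1.0},{"x":0,"y":0,"z":0,"wx":0,"wy":0,"wz":-0.12,"hand":1.0},{"x":0,"y":0,"z":0,"wx":0,"wy":0,"wz":-0.12,"hand":1.0},{"x":0,"y":0,"z":0,"wx":0,"wy":0,"wz":-0.12,"hand":1.0},{"x":0,"y":0,"z":0,"wx":0,"wy":0,"wz":-0.12,"hand":1.0},{"x":0,"y":0,"z":0,"wx":0,"wy":0,"wz":-0.12,"hand":1.0},{"x":0,"y":0,"z":0,"wx":0,"wy":0,"wz":-0.12,"hand":1.0},{"x":0,"y":0,"z":0,"wx":0,"wy":0,"wz":-0.08,"hand":1.0},{"x":0,"y":0,"z":0,"wx":0,"wy":0,"wz":-0.04,"hand":1.0}]}}

```text
clock: 6.02
tcp_pos: [0.5552, -0.073, 0.1263]
tcp_rot: [-179.8, 0.0, -127.4]
contact_force: [-4.9, -4.3, 13.5]
width: 0.0142
grasp_force: 55.3
```

```bash
python3 - <<'E'
from w import *
s,p=wrist("w2"); print(s["clock"],s["tcp_pos"],s["tcp_rot"],s["contact_force"])
for n,z in dict(eye_rinse=.027,swab_glass=0,tape_roll=0).items():
    for r in cams.tip_of(p,n): print(n,round(r["conf"],2),r["position"],np.round(at_z(p,r["position"],z),3))
ax=np.array([.555,-.073]); a=np.radians(s["tcp_rot"][2])
print("line at r=.145",[np.round(proj(p,[*(ax+r*np.array([np.cos(a),np.sin(a)])),0])) for r in (.1,.145,.2)])
E
```

```text
6.025 [ 0.55515076 -0.07295666  0.12629371] [-1.79812521e+02  5.76316679e-03 -1.27443704e+02] [-4.92024855 -4.28633366 13.48330508]
eye_rinse 0.76 [316.7, 134.5] [ 0.519 -0.119  0.027]
swab_glass 0.8 [316.1, 18.6] [ 0.464 -0.192  0.   ]
tape_roll 0.62 [442.5, 264.4] [0.496 0.063 0.   ]
line at r=.145 [array([316.,  84.]), array([316.,  25.]), array([316., -55.])]
```

View pics/w2.png

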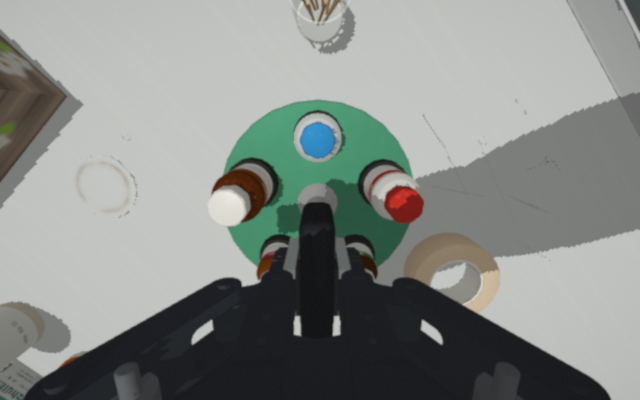

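The wrist view shows the blue cap at (318,139) and the glass base at (319,22) in one line, and the tape is undisturbed at (455,275). I'm letting go and rising.

Emit:
{"op": "apply_moves", "data": {"increments": [{"x":0,"y":0,"z":0,"wx":0,"wy":0,"wz":0,"hand":7.5},{"x":0,"y":0,"z":0,"wx":0,"wy":0,"wz":0,"hand":7.5},{"x":0,"y":0,"z":0,"wx":0,"wy":0,"wz":0,"hand":7.5},{"x":0,"y":0,"z":0,"wx":0,"wy":0,"wz":0,"hand":7.5},{"x":0,"y":0,"z":0,"wx":0,"wy":0,"wz":0,"hand":7.5},{"x":0,"y":0,"z":-1.5,"wx":0,"wy":0,"wz":0,"hand":7.5},{"x":0,"y":0,"z":-3,"wx":0,"wy":0,"wz":0,"hand":7.5},{"x":0,"y":0,"z":-3,"wx":0,"wy":0,"wz":0,"hand":7.5},{"x":0,"y":0,"z":-3,"wx":0,"wy":0,"wz":0,"hand":7.5},{"x":0,"y":0,"z":-1,"wx":0,"wy":0,"wz":0,"hand":7.5},{"x":0,"y":0,"z":0,"wx":0,"wy":0,"wz":0,"hand":7.5},{"x":0,"y":0,"z":0,"wx":0,"wy":0,"wz":0,"hand":7.5}]}}

```text
clock: 7.72
tcp_pos: [0.5543, -0.0719, 0.2382]
tcp_rot: [179.9, -0.0, -127.5]
contact_force: [-1.1, -0.0, -0.4]
width: 0.0752
grasp_force: 0.0
```

```bash
python3 - <<'E'
from w import *
s,p=wrist("w3"); print(s["clock"],s["tcp_pos"],s["contact_force"])
for n,z in dict(carousel=.015,eye_rinse=.027,swab_glass=0,tape_roll=0).items():
    for r in cams.tip_of(p,n): print(n,round(r["conf"],2),r["position"],np.round(at_z(p,r["position"],z),3))
E
```

```text
7.725 [ 0.55425758 -0.07194688  0.23817854] [-1.08773334 -0.04142664 -0.44308538]
carousel 0.61 [311.3, 178.4] [ 0.56  -0.074  0.015]
eye_rinse 0.92 [315.5, 128.5] [ 0.517 -0.12   0.027]
swab_glass 0.72 [371.9, 3.0] [ 0.382 -0.191  0.   ]
swab_glass 0.56 [313.5, 48.0] [ 0.463 -0.195  0.   ]
tape_roll 0.79 [409.3, 227.0] [0.495 0.066 0.   ]
```

View pics/w3.png

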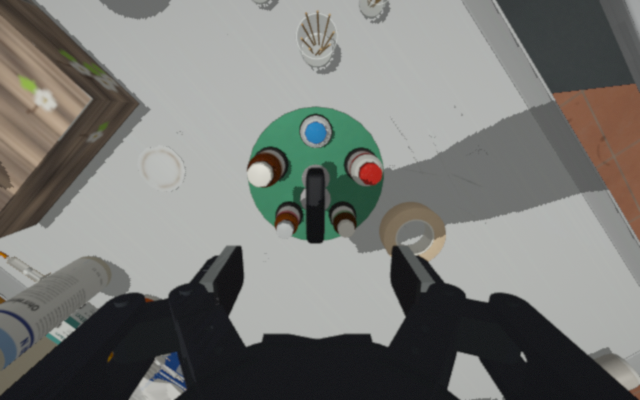

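The gripper is clear. The bar at (316,205), the blue cap at (316,130) and the upright glass at (317,45) are in line, and the glass and tape have not moved.

```bash
python3 -c "
from rig import manip; print(manip.close_job())"
```

```text
the job is handed in; nothing more can be done
None
```

I turned the carousel about 71° the short way, so the blue-capped bottle now points straight at the largest swab glass; the glass and tape roll were still in place in the last view, the gripper is clear, and the job is handed in (no verdict was returned).

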